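Build the sieve stack on the vibrating table

ROBOT

A 6-joint arm with a two-finger parallel gripper is mounted at the origin on the work surface. World frame = base frame: x ahead of the robot, y to its left, z up, the work surface at z = 0. Lengths are in m, angles in rad, forces in N, time in s.
With the tool pointing down it reaches from about 0.225 to 0.725 m from the base axis. Payload 3.1 kg.
Tool frame: the origin (TCP) lies midway between the tips of the shut fingers; the grasp point (between the pads) lies 19 mm behind it; z points along the fingers, y is the line along which they close (so a half turn about z gives the same grasp; the last joint's range is limited). The gripper opens to 85 mm and grips with 20 to 120 N. Pads are 22 mm wide; open, the fingers measure 114 mm over their backs; the gripper's body (76 mm by 85 mm) begins 54 mm behind the grasp point. The pads swing forward as they close: fully open they stand 13 mm farther back than shut.
Start: joints at [1.134, 0.048, 0.099, 1.622, 0, 1.443], TCP at [0.16, 0.5, 0.231] pointing down, gripper open.
Joint ranges: [-2.91, 2.91], [-0.99, 1.94], [-1.21, 1.42], [-2.12, 2.29], [-1.49, 1.47], [-3.14, 3.14]. Speed limits (rad/s): [2.79, 2.79, 3.14, 3.14, 3.14, 3.14].

INTERFACE

Orientations are given as [roll, pitch, yaw] about the fixed x, y, z axes, in that order (R = Rz(yaw) Ry(pitch) Rx(roll)).
In Python, from bench import * gives the robot as it stands.
- The arm moves only by the tool servo_tool, never from a script. Its argument "commands" is a list that holds one entry, the list of rows, each a list of 7 numbers: the turn, a rotation vector about the tool's x, y, z in degrees, then the shift along the tool's x, y, z in units of 30 mm (1.0 is 30 mm), then the finger opening in mm, from 0 to 85.4. In form: [[[rx, ry, rz, tx, ty, tz, jaw], ...]]. A call has 1 to 12 rows; each row shifts and turns the commanded pose from where the row before left it, along the tool's axes as they then stand; what a row does not reach is not made up. A row lasts 1/8 s, in which the tool goes at most 62.5 mm and 10.7 degrees, less where a joint would pass 70% of its speed; a pose out of reach is approached as far as the arm can. A call is refused whole if a number of a shift passes 1 or a number of a turn 10.7, either way. A call with a gripper value outside its range is refused whole. The fingers move at their own pace and stop on an object; "grip_force" is the grip in N (left out, the last holds). Time passes only in rows, so rows that do not move let the fingers close. It gives the time, the measured TCP pose, the force, the opening and the grip force at its end, in the units of the state.
- read_state(): the state, without advancing time (a new reading comes with each control period).
- snapshot(name): name is "scene" or "side" or "wrist"; returns the picture (480x640x3 uint8, red, green, blue); there is no depth.
- camera_params(name): a dict with "fovy" (degrees; the focal length in pixels is half the picture's height over the tangent of half this angle, whatever the lens; pixels are square), "cx", "cy" (the principal point, pixels), "k1" (the pictures are not rectified: a ray, as slopes to the right and down, at radius r is drawn at 1 + k1 r^2 times it, then the intrinsics apply), "eye" and "rotation" of the camera in the world; the wrist camera has in their place "mount" (4x4, takes a point from camera to tool coordinates, whose origin is the TCP and whose axes are the flange's). Camera axes: x right, y down, z forward; pixel columns grow to the right and rows downward; lengths in m; the calibration is good to about 2 mm. A picture is of the moment at which its call begins: read the wrist's pose just before it. camera_params takes no time and is no camera call.
- close_job(): hands the job in; it is judged then, once.
The state is a dict: "time": time; "joint_positions": joint angles; "qd": joint speeds; "tau": joint torques, N m; "ee_pos": TCP position; "tcp_rot": TCP orientation; "force": force on the tool from outside, world axes, zero at the start; "torque": the same for the moment, N m; "finger_gap": opening from 0.0 (shut) to 1.0 (fully open); "gripper_force": force on a finger pad.
Only numpy, scipy, OpenCV 4.12 (cv2) and the standard library are available. Lean on these libraries where they do the work, as an engineer would, in place of code of your own. Each camera call takes 0.05 s, during which the arm holds its last target. There are 200 camera calls.

TASK

Build the small sieve set on the vibrating table, ready to sift the soil scraped from the bronze: stand the pan in the middle of the rubber mat, then on it the fine sieve, the medium sieve, the coarse sieve and last the lid, knob up, each one level and fully seated in the rim of the one below. Leave the bronze jar, the sherd, the tape and the glue where they are.

Things in the scene. Friction and masses are not known exactly. Their poses are not given: they have to be found in the camera images.
- vibrator: Bench vibrating table: grey box 136 x 136 mm with a dial and a red rocker switch on its front (own -x side); on top a flat square black rubber mat 120 x 120 mm, 62 mm above the bench. Fixed, at the left or right of the work area. Origin at the centre of its underside: the middle of the mat is 62 mm straight above it.
- pan: Receiver pan of the small steel sieve set: a plain round dish with a smooth solid steel floor and no skirt. Outside diameter 62 mm, 25 mm tall, wall 2.5 mm, floor 3 mm thick, open top 57 mm across. Origin at the centre of its underside, z up. 70 g, loose. Any sieve or the lid drops 7 mm into its open top.
- fine_sieve: Fine sieve, steel: dense dark wire cloth, not seen through. 62 mm outside, wall 2.5 mm, 35 mm tall: tapered skirt 7 mm tall below (44 mm across at its foot, 51 at its top), then an upright frame 28 mm tall, open top 57 mm across. The skirt drops into the open top of the pan or another sieve until the shoulder rests on its rim. Origin at the centre of the skirt's underside, z up. 80 g.
- medium_sieve: Medium sieve, steel: wire mesh with 5 mm openings. 62 mm outside, wall 2.5 mm, 35 mm tall: tapered skirt 7 mm tall below (44 mm across at its foot, 51 at its top), then an upright frame 28 mm tall, open top 57 mm across. The skirt drops into the open top of the pan or another sieve until the shoulder rests on its rim. Origin at the centre of the skirt's underside, z up. 80 g.
- coarse_sieve: Coarse sieve, steel: a few thick wires, 10 mm openings. 62 mm outside, wall 2.5 mm, 35 mm tall: tapered skirt 7 mm tall below (44 mm across at its foot, 51 at its top), then an upright frame 28 mm tall, open top 57 mm across. The skirt drops into the open top of the pan or another sieve until the shoulder rests on its rim. Origin at the centre of the skirt's underside, z up. 80 g.
- lid: Lid of the set: steel disc 62 mm across, 4 mm thick, with a central round knob on top (18 mm diameter, 18 mm tall, its top 29 mm above the origin) and below it the same tapered skirt as the sieves, 7 mm tall, that drops into a sieve until the disc rests on the rim. Lies knob up on its skirt. Origin at the centre of the skirt's underside, z up. 70 g.
- bronze_jar: Bystander: a small dark bronze jar, round belly 86 mm across, narrow neck, 71 mm tall, 0.6 kg, loose; it stands left or right of the work area, across from the vibrating table. Origin at the centre of its underside.
- sherd: Bystander: a curved dark bronze fragment about 58 x 50 mm and 10 mm high, lying hollow side down among the sieves, loose. Origin under its middle.
- tape: Bystander: a roll of paper tape lying flat, 74 mm outside, 53 mm hole, 24 mm tall, loose. Origin at the centre of its underside.
- glue: Bystander: a small white glue bottle with a blue label and a red cap, 28 mm diameter, 60 mm tall, standing upright, loose. Origin at the centre of its underside.
Things that resemble listed ones, but are neither listed nor needed, are in the scene too. Leave any red look-alike of the fine_sieve alone.

How it is judged:
At the end, for the whole second after the job is handed in: Pan within 20 mm of the mat's middle; on it, upwards, fine, medium and coarse sieve and lid, each within 5 mm of the axis of the one below and within 3 mm of full seating (18 mm above the pan, then 28 mm each, origin to origin), tilted under 4 degrees, released and at rest (horizontal distance between pan and vibrator below 0.02 m and z of pan in the frame of vibrator between 0.058 and 0.066 m and horizontal distance between fine_sieve and pan below 0.005 m and z of fine_sieve in the frame of pan between 0.015 and 0.021 m and horizontal distance between medium_sieve and fine_sieve below 0.005 m and z of medium_sieve in the frame of fine_sieve between 0.025 and 0.031 m and horizontal distance between coarse_sieve and medium_sieve below 0.005 m and z of coarse_sieve in the frame of medium_sieve between 0.025 and 0.031 m and horizontal distance between lid and coarse_sieve below 0.005 m and z of lid in the frame of coarse_sieve between 0.025 and 0.031 m and angle between each of pan, fine_sieve, medium_sieve, coarse_sieve, lid's own z axis and vertical below 0.07 rad and linear speed of each of pan, fine_sieve, medium_sieve, coarse_sieve, lid below 0.02 m/s); the robot touches nothing.
It fails at once if the bronze jar is pushed more than 30 mm from where it was or tipped over (distance of bronze_jar from where it was at the start of the episode above 0.03 m or angle between bronze_jar's own z axis and vertical above 0.5 rad).
It fails at once if the bronze sherd is pushed more than 30 mm from where it was or tipped over (distance of sherd from where it was at the start of the episode above 0.03 m or angle between sherd's own z axis and vertical above 0.5 rad).
It fails at once if the roll of tape is pushed more than 30 mm from where it was or tipped over (distance of tape from where it was at the start of the episode above 0.03 m or angle between tape's own z axis and vertical above 0.5 rad).
It fails at once if the glue bottle is pushed more than 30 mm from where it was or tipped over (distance of glue from where it was at the start of the episode above 0.03 m or angle between glue's own z axis and vertical above 0.5 rad).
It also fails if it takes over 120 s, if anything falls off the work surface, if the arm or the gripper's body presses on something with over 40 N, if the wrist force passes 120 N, or if a joint passes its speed limit or range.

## Working session

There is one attempt and no reset: what is moved stays moved. The work goes in short steps, Python scripts to look and compute and a tool call to move; the robot and the scene stay as the last step left them, time stands still between calls to the robot, and variables do not carry over. Pictures are saved under pics/ and viewed, at most 14 in all, crops included, and the job is handed in when it is done.

Besides the shell and the picture viewer there is one more tool, called after "Request:" by a JSON object that holds its "api" and its "payload". servo_tool: Moves the arm, as the interface text tells. Its arguments: {"type":"object","properties":{"commands":{"type":"array","items":{"type":"array","items":{"type":"array","items":{"type":"number"}}}},"grip_force":{"type":"number"}},"required":["commands"]}

```bash
mkdir -p pics; ls
python3 - <<'E'
from bench import *
import cv2
for n in ("scene","side","wrist"):
    cv2.imwrite(f"pics/{n}0.png",snapshot(n)[:,:,::-1]); print(n,camera_params(n))
s=read_state();print(s)
E
```

```text
pics
scene {'fovy': 52.67297733631954, 'cx': 322.2387106068727, 'cy': 243.25441825135314, 'k1': -0.08241929452840142, 'eye': array([ 1.04809677, -0.2774834 ,  0.54648171]), 'rotation': array([-2.28543757,  0.01567793,  1.07626528])}
side {'fovy': 51.71535438672362, 'cx': 307.2022999298729, 'cy': 234.51506716671344, 'k1': -0.07438904211751034, 'eye': array([ 0.39516204, -0.78063342,  0.46879416]), 'rotation': array([-2.08675127, -0.02014699, -0.13763682])}
wrist {'fovy': 62.003494811365094, 'cx': 323.70230631272534, 'cy': 244.8224932044423, 'k1': -0.07653197725241832, 'mount': array([[ 2.95437596e-04, -9.54063313e-01, -2.99604919e-01,
         7.59601313e-02],
       [ 9.99999661e-01,  5.14236263e-05,  8.22336632e-04,
         5.64238083e-04],
       [-7.69154440e-04, -2.99605060e-01,  9.54063004e-01,
        -1.43161173e-01],
       [ 0.00000000e+00,  0.00000000e+00,  0.00000000e+00,
         1.00000000e+00]])}
{'time': 0.15, 'joint_positions': array([1.13419405e+00, 4.85957854e-02, 9.78975558e-02, 1.62201586e+00,
       1.96531675e-05, 1.44300382e+00]), 'qd': array([-0.00043799, -0.00293971,  0.0038616 ,  0.00195522,  0.00031346,
       -0.00064587]), 'tau': array([ 1.68579489e-03, -3.39258742e+01,  3.20424199e+01,  1.53521437e-02,
       -1.26959708e-04,  8.04626296e-06]), 'ee_pos': array([0.15934856, 0.49970532, 0.23034802]), 'tcp_rot': array([-3.13969303e+00, -2.63902453e-04,  2.83278261e+00]), 'force': array([-0.12331366, -0.49714516,  1.07836873]), 'torque': array([-0.00236369, -0.00934026,  0.007888  ]), 'gripper_force': 0.0, 'finger_gap': 0.9994021287728252}
```

View pics/scene0.png

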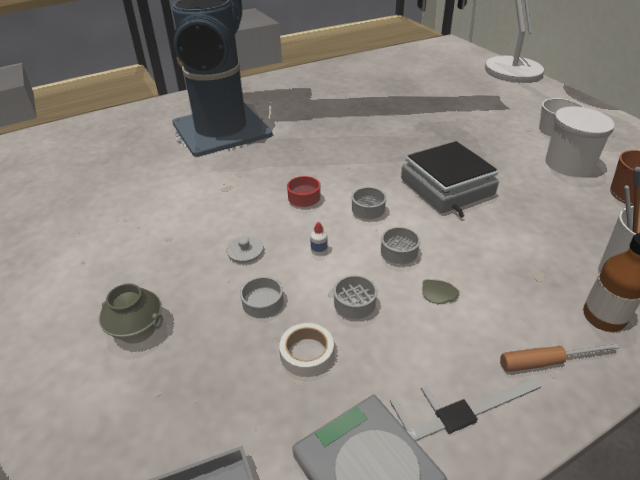

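View pics/side0.png

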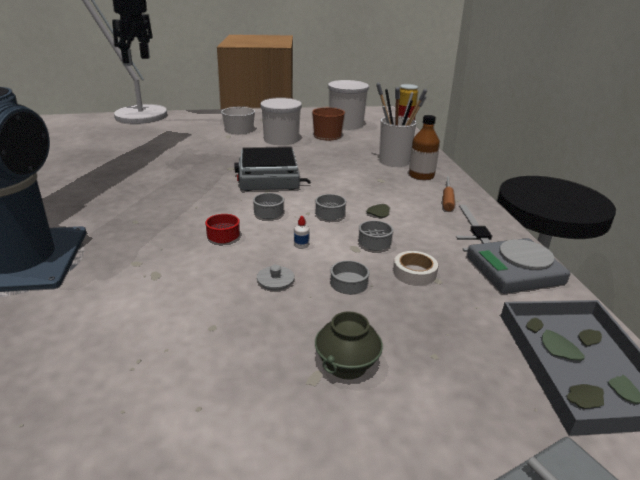

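The scene view shows the pan (262,291), coarse (355,291), medium (400,240), fine (369,197), lid (245,250), mat centre (450,163), jar (130,312), sherd (440,290), tape (307,345), glue (318,240). The side view agrees with it.

```bash
cat > h.py <<'E'
from bench import *
import cv2, numpy as np
from scipy.spatial.transform import Rotation as R
def tool():
    s=read_state(); T=np.eye(4); T[:3,:3]=R.from_euler('xyz',s['tcp_rot']).as_matrix(); T[:3,3]=s['ee_pos']; return T
def K(p):
    f=240/np.tan(np.radians(p['fovy']/2)); return np.array([[f,0,p['cx']],[0,f,p['cy']],[0,0,1]]),np.array([p['k1'],0,0,0])
def cam(name,T=None):
    p=camera_params(name)
    if name=='wrist': M=T@p['mount']
    else:
        M=np.eye(4); M[:3,:3]=R.from_euler('xyz',p['rotation']).as_matrix(); M[:3,3]=p['eye']
    return p,M
def cast(name,pts,z,T=None):
    p,M=cam(name,T); k,d=K(p)
    u=cv2.undistortPoints(np.array(pts,float).reshape(-1,1,2),k,d)[:,0]
    r=np.c_[u,np.ones(len(u))]@M[:3,:3].T; e=M[:3,3]
    return e+r*((z-e[2])/r[:,2])[:,None]
def proj(name,P,T=None):
    p,M=cam(name,T); k,d=K(p); W=np.linalg.inv(M)
    return cv2.projectPoints(np.array(P,float).reshape(-1,1,3),cv2.Rodrigues(W[:3,:3])[0],W[:3,3],k,d)[0][:,0]
E
python3 - <<'E'
from h import *
np.set_printoptions(precision=3,suppress=True)
a={'pan':((262,291),(349,272),.025),'coarse':((355,291),(376,231),.035),'medium':((400,240),(331,203),.035),'fine':((369,197),(269,202),.035),'lid':((245,250),(276,279),.009),'glue':((318,226),(301,222),.058),'tape':((307,344),(415,263),.024),'sherd':((440,290),(378,211),.008),'jar':((125,294),(351,321),.071),'red':((304,185),(223,223),.035),'mat':((451,163),(269,156),.062)}
for k,(s,d,z) in a.items(): print(k,cast('scene',[s],z)[0,:2],cast('side',[d],z)[0,:2])
print(cast('scene',[(447,144),(403,165),(449,186),(496,162)],.062))
E
```

```text
pan [ 0.566 -0.128] [ 0.562 -0.135]
coarse [ 0.641 -0.013] [ 0.635 -0.024]
medium [0.58  0.109] [0.574 0.098]
fine [0.455 0.13 ] [0.451 0.114]
lid [ 0.45  -0.112] [ 0.445 -0.119]
glue [ 0.508 -0.003] [ 0.498 -0.019]
tape [ 0.684 -0.114] [ 0.678 -0.119]
sherd [0.682 0.115] [0.676 0.106]
jar [ 0.523 -0.309] [ 0.524 -0.31 ]
red [0.362 0.045] [0.36  0.034]
mat [0.469 0.303] [0.464 0.302]
[[0.408 0.343 0.062]
 [0.43  0.219 0.062]
 [0.527 0.249 0.062]
 [0.508 0.381 0.062]]
```

Request:
{"api": "servo_tool", "payload": {"commands": [[[0,0,-8.85,0,0,0,85],[0,0,-8.85,0,0,0,85],[0,0,0,-0.61,-0.956,0,85],[0,0,0,-0.61,-0.956,0,85],[0,0,0,-0.61,-0.956,0,85],[0,0,0,-0.61,-0.956,0,85],[0,0,0,-0.61,-0.956,0,85],[0,0,0,-0.61,-0.956,0,85],[0,0,0,-0.61,-0.956,0,85],[0,0,0,-0.61,-0.956,0,85],[0,0,0,-0.61,-0.956,0,85],[0,0,0,-0.61,-0.956,0,85]]], "grip_force": 40}}

```text
time: 1.65
ee_pos: [0.3429, 0.2123, 0.231]
tcp_rot: [-3.141, -0.0, -3.141]
force: [-0.6, -0.4, -0.3]
finger_gap: 0.993
gripper_force: 0.0
```

Request:
{"api": "servo_tool", "payload": {"commands": [[[0,0,0,-0.61,-0.956,0,85],[0,0,0,-0.61,-0.956,0,85],[0,0,0,-0.61,-0.956,0,85],[0,0,0,-0.61,-0.956,0,85],[0,0,0,-0.61,-0.956,0,85],[0,0,0,-0.61,-0.956,0,85],[0,0,0,-0.61,-0.956,0,85],[0,0,0,-0.61,-0.956,0,85],[0,0,0,-0.61,-0.956,0,85],[0,0,0,-0.61,-0.956,0,85],[0,0,0,-0.61,-0.956,0,85],[0,0,0,-0.61,-0.956,0,85]]]}}

```text
time: 3.15
ee_pos: [0.5625, -0.1317, 0.2307]
tcp_rot: [3.141, -0.001, -3.142]
force: [0.5, 0.2, -0.9]
finger_gap: 0.995
gripper_force: 0.0
```

Run:
```python
from h import *
T=tool();im=snapshot('wrist');cv2.imwrite('pics/w1.png',im[:,:,::-1]);np.save('pics/w1T.npy',T);print(T.round(4))
```

```text
[[-1.000e+00 -0.000e+00 -9.000e-04  5.625e-01]
 [-0.000e+00  1.000e+00  4.000e-04 -1.317e-01]
 [ 9.000e-04  4.000e-04 -1.000e+00  2.307e-01]
 [ 0.000e+00  0.000e+00  0.000e+00  1.000e+00]]
```

View pics/w1.png

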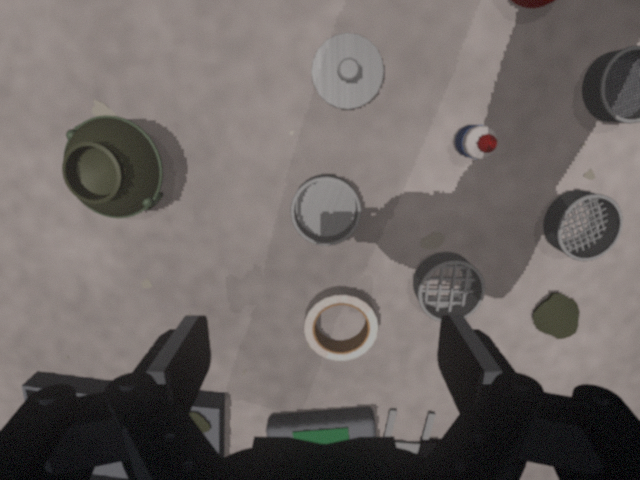

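The wrist view shows everything at once: pan (326,209), lid (348,70), coarse (449,285), medium (583,225), tape (341,328), glue (480,142), sherd (556,315), jar (113,166); fine sieve cut off at the right edge. I'll fit the pan rim closely.

Run:
```python
from h import *
np.set_printoptions(precision=3,suppress=True)
T=np.load('pics/w1T.npy');im=cv2.imread('pics/w1.png')
o=[]
for (c,r) in (((326,209),48),((449,285),50),((583,225),54),((348,70),50)):
    a=im[c[1]-r:c[1]+r,c[0]-r:c[0]+r]; o.append(cv2.resize(a,(390,290) if 0 else (380,380),interpolation=cv2.INTER_CUBIC)[:290*2])
    g=cv2.cvtColor(a,cv2.COLOR_BGR2GRAY)
    h=cv2.HoughCircles(cv2.resize(g,None,fx=3,fy=3,interpolation=cv2.INTER_CUBIC),cv2.HOUGH_GRADIENT,1.5,200,param1=120,param2=20,minRadius=90,maxRadius=125)
    if h is not None:
        p=h[0,0]/3+[c[0]-r,c[1]-r,0]
        print(p,[cast('wrist',[p[:2]],z,T)[0,:2] for z in (.025,.035,.009)])
cv2.imwrite('pics/w1c.png',cv2.resize(np.vstack([np.hstack(o[:2]),np.hstack(o[2:])]),(600,600)))
```

```text
[324.75 211.25  30.6 ] [array([ 0.565, -0.13 ]), array([ 0.563, -0.13 ]), array([ 0.568, -0.13 ])]
[449.25 286.25  32.9 ] [array([ 0.638, -0.011]), array([ 0.633, -0.015]), array([ 0.645, -0.006])]
[584.25 221.75  35.55] [array([0.574, 0.112]), array([0.571, 0.105]), array([0.578, 0.123])]
```

View pics/w1c.png

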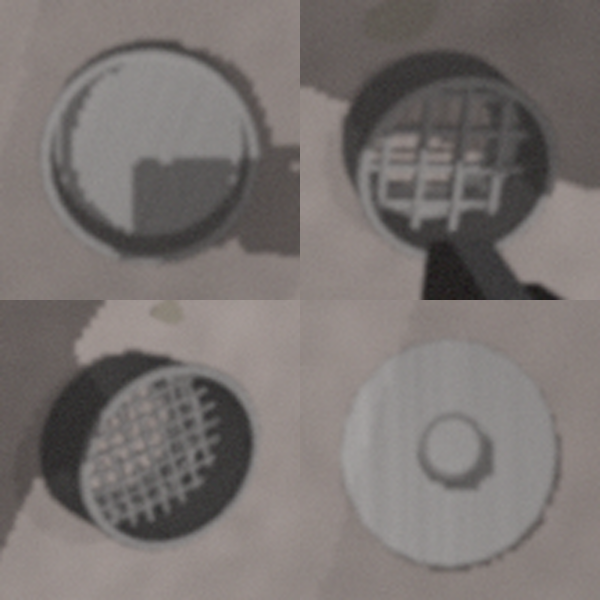

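The crop shows rim centres at these full-frame positions: pan (326,209.3), coarse (450.7,290.7), medium (589.5,227.7), lid disc (347.7,71.3).

Run:
```python
from h import *
T=np.load('pics/w1T.npy')
for n,p,z in (('pan',(326,209.3),.025),('coarse',(450.7,290.7),.035),('med',(589.5,227.7),.035),('lid',(347.7,71.3),.011),('knob',(348.7,69),.029),('fine',(632,80),.035),('glue',(486,143),.06),('sherd',(556,315),.01)): print(n,cast('wrist',[p],z,T)[0].round(4))
```

```text
pan [ 0.563 -0.129  0.025]
coarse [ 0.6378 -0.0127  0.035 ]
med [0.5767 0.1111 0.035 ]
lid [ 0.4461 -0.1106  0.011 ]
knob [ 0.4463 -0.1109  0.029 ]
fine [0.4483 0.1273 0.035 ]
glue [ 0.5024 -0.0051  0.06  ]
sherd [0.6776 0.1116 0.01  ]
```

Request:
{"api": "servo_tool", "payload": {"commands": [[[0,0,0,-0.03,0.09,0.9,85],[0,0,0,0,0,0.9,85],[0,0,0,0,0,0.9,85],[0,0,0,0,0,0.9,85],[0,0,0,0,0,0.9,85],[0,0,0,0,0,0.9,85],[0,0,0,0,0,0.9,85],[0,0,0,0,0,0.8,85],[0,0,0,0,0,0.5,85],[0,0,0,0,0,0.1,85],[0,0,0,0,0,0,85]]]}}

```text
time: 4.58
ee_pos: [0.5635, -0.1281, 0.0008]
tcp_rot: [-3.141, 0.001, -3.141]
force: [0.2, -0.2, -0.4]
finger_gap: 0.994
gripper_force: 0.0
```

Request:
{"api": "servo_tool", "payload": {"commands": [[[0,0,0,0,0,0,70],[0,0,0,0,0,0,60],[0,0,0,0,0,0,50],[0,0,0,0,0,0,50],[0,0,0,0,0,0,50],[0,0,0,0,0,0,50]]], "grip_force": 40}}

```text
time: 5.32
ee_pos: [0.5644, -0.1286, 0.002]
tcp_rot: [-3.14, 0.003, -3.142]
force: [-1.0, -0.2, 5.4]
finger_gap: 0.706
gripper_force: 43.2
```

Request:
{"api": "servo_tool", "payload": {"commands": [[[0,0,0,0,0,-0.4,50],[0,0,0,0,0,-0.8,50],[0,0,0,0,0,-0.9,50],[0,0,0,0,0,-0.9,50],[0,0,0,0,0,-0.9,50],[0,0,0,0.1,0.5,-0.6,50],[0,0,0,0.2,0.9,0,50],[0,0,0,0.2,0.9,0,50],[0,0,0,0.2,0.9,0,50],[0,0,0,0.2,0.9,0,50],[0,0,0,0.2,0.9,0,50],[0,0,0,0.2,0.9,0,50]]]}}

```text
time: 6.82
ee_pos: [0.5228, 0.0508, 0.1349]
tcp_rot: [3.141, -0.002, -3.141]
force: [1.0, -0.0, -0.2]
finger_gap: 0.706
gripper_force: 43.7
```

Request:
{"api": "servo_tool", "payload": {"commands": [[[0,0,0,0.2,0.9,0,50],[0,0,0,0.2,0.9,0,50],[0,0,0,0.2,0.9,0,50],[0,0,0,0.2,0.9,0,50],[0,0,0,0.2,0.9,0,50],[0,0,0,0.2,0.9,0,50],[0,0,0,0.2,0.9,0,50],[0,0,0,0.2,0.9,0,50],[0,0,0,0.2,0.9,0,50],[0,0,0,0.2,0.27,0,50],[0,0,0,0,0,0,50]]]}}

```text
time: 8.2
ee_pos: [0.463, 0.3003, 0.135]
tcp_rot: [-3.141, -0.001, -3.14]
force: [0.0, -0.1, -0.7]
finger_gap: 0.709
gripper_force: 43.7
```

Run:
```python
from h import *
T=tool();im=snapshot('wrist');cv2.imwrite('pics/w2.png',im[:,:,::-1]);np.save('pics/w2T.npy',T);print(T.round(4))
```

```text
[[-1.000e+00 -1.700e-03 -1.000e-03  4.630e-01]
 [-1.700e-03  1.000e+00 -9.000e-04  3.003e-01]
 [ 1.000e-03 -9.000e-04 -1.000e+00  1.350e-01]
 [ 0.000e+00  0.000e+00  0.000e+00  1.000e+00]]
```

View pics/w2.png

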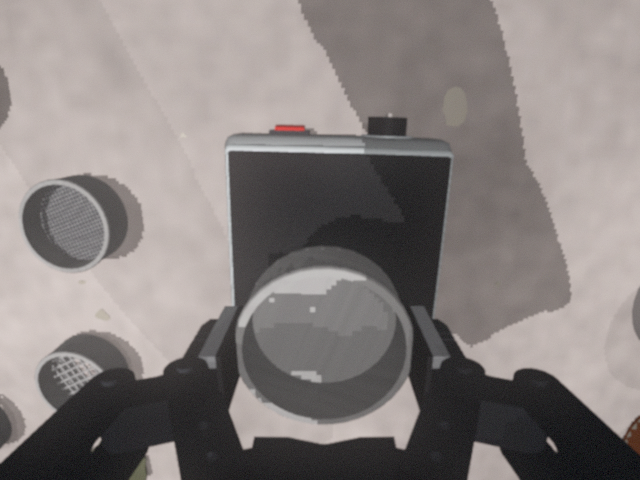

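Pan is held level above the mat. The mat's near edge runs (229,152)–(451,155), its sides go down at (233,300)/(437,300), and the fine sieve's rim centre is at (65,225).

Run:
```python
from h import *
T=np.load('pics/w2T.npy')
c=cast('wrist',[(229,152),(451,155),(233,300),(437,300)],.062,T);print(c.round(4))
print(cast('wrist',[(65,225),(73,390)],.035,T).round(4), cast('wrist',[(325,339)],.135+.023,T).round(4))
```

```text
[[0.4033 0.2501 0.062 ]
 [0.4044 0.3689 0.062 ]
 [0.4896 0.2467 0.062 ]
 [0.4894 0.3685 0.062 ]]
[[0.4503 0.1323 0.035 ]
 [0.5792 0.1109 0.035 ]] [[0.4587 0.3012 0.158 ]]
```

Request:
{"api": "servo_tool", "payload": {"commands": [[[0,0,0,-0.07,0.2,0.6,50],[0,0,0,0,0,0.7,50],[0,0,0,0,0,0.6,50],[0,0,0,0,0,0.3,50],[0,0,0,0,0,0.18,50],[0,0,0,0,0,0,50],[0,0,0,0,0,0,65],[0,0,0,0,0,0,75],[0,0,0,0,0,0,85],[0,0,0,0,0,0,85]]]}}

```text
time: 9.5
ee_pos: [0.4663, 0.3061, 0.064]
tcp_rot: [3.141, 0.0, -3.141]
force: [-0.6, 0.6, 0.1]
finger_gap: 0.995
gripper_force: 0.0
```

Request:
{"api": "servo_tool", "payload": {"commands": [[[0,0,0,0,0,-0.6,85],[0,0,0,0,0,-0.9,85],[0,0,0,0,0,-0.9,85],[0,0,0,0,0,-0.9,85],[0,0,0,0,0,-0.9,85],[0,0,0,0.1,-1,0,85],[0,0,0,0.1,-1,0,85],[0,0,0,0,0,0,85]]]}}

```text
time: 10.5
ee_pos: [0.4606, 0.2449, 0.1917]
tcp_rot: [3.141, 0.002, 3.139]
force: [0.3, 0.9, -0.1]
finger_gap: 0.996
gripper_force: 0.0
```

Run:
```python
from h import *
T=tool();im=snapshot('wrist');cv2.imwrite('pics/w3.png',im[:,:,::-1]);np.save('pics/w3T.npy',T);print(T[:3,3].round(4))
```

```text
[0.4606 0.2449 0.1917]
```

View pics/w3.png

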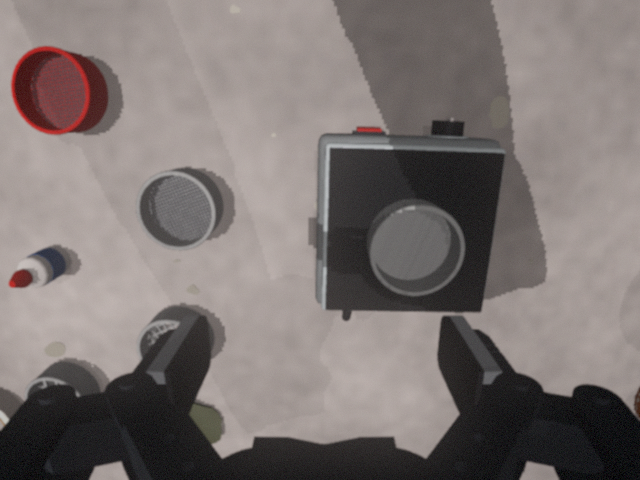

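Pan stands on the mat, rim centre (416.5,248); mat corners (330,149),(503,153),(482,311),(326,309); fine sieve rim centre (177,209.5).

Run:
```python
from h import *
T=np.load('pics/w3T.npy')
c=cast('wrist',[(330,149),(503,153),(482,311),(326,309)],.062,T);print(c.round(4),c.mean(0))
print(cast('wrist',[(416.5,248)],.087,T).round(4),cast('wrist',[(177,209.5)],.035,T).round(4))
```

```text
[[0.4036 0.2498 0.062 ]
 [0.4055 0.3677 0.062 ]
 [0.5244 0.3669 0.062 ]
 [0.5217 0.2471 0.062 ]] [0.46379161 0.30788459 0.062     ]
[[0.4652 0.3063 0.087 ]] [[0.4504 0.132  0.035 ]]
```

Request:
{"api": "servo_tool", "payload": {"commands": [[[0,0,0,0.17,-0.96,0,85],[0,0,0,0.17,-1,0,85],[0,0,0,0,-1,0,85],[0,0,0,0,-0.8,0.4,85],[0,0,0,0,0,0.9,85],[0,0,0,0,0,0.9,85],[0,0,0,0,0,0.9,85],[0,0,0,0,0,0.9,85],[0,0,0,0,0,0.9,85],[0,0,0,0,0,0.7,85],[0,0,0,0,0,0.42,85],[0,0,0,0,0,0,85]]]}}

```text
time: 12.05
ee_pos: [0.4494, 0.1336, 0.0087]
tcp_rot: [-3.142, -0.002, -3.141]
force: [-0.1, 0.3, 1.3]
finger_gap: 0.995
gripper_force: 0.0
```

Request:
{"api": "servo_tool", "payload": {"commands": [[[0,0,0,0,0,0,70],[0,0,0,0,0,0,60],[0,0,0,0,0,0,50],[0,0,0,0,0,0,50],[0,0,0,0,0,0,50],[0,0,0,0,0,-0.4,50],[0,0,0,0,0,-0.9,50],[0,0,0,0,0,-1,50],[0,0,0,0,0,-1,50],[0,0,0,0,0,-1,50],[0,0,0,0,0,-0.7,50]]]}}

```text
time: 13.42
ee_pos: [0.4503, 0.1334, 0.1612]
tcp_rot: [3.141, 0.002, -3.142]
force: [0.2, -0.4, -1.1]
finger_gap: 0.707
gripper_force: 43.8
```

Request:
{"api": "servo_tool", "payload": {"commands": [[[0,0,0,-0.1,0.9,0,50],[0,0,0,-0.1,0.95,0,50],[0,0,0,-0.1,0.95,0,50],[0,0,0,-0.1,0.95,0,50],[0,0,0,-0.1,0.95,0,50],[0,0,0,0,0.75,0,50],[0,0,0,0,0.33,0,50],[0,0,0,0,0,0,50],[0,0,0,0,0,0.6,50],[0,0,0,0,0,0.6,50],[0,0,0,0,0,0.4,50],[0,0,0,0,0,0,50]]]}}

```text
time: 14.92
ee_pos: [0.4636, 0.3056, 0.1089]
tcp_rot: [-3.14, -0.004, 3.141]
force: [-0.4, -0.2, -0.9]
finger_gap: 0.709
gripper_force: 43.8
```

Request:
{"api": "servo_tool", "payload": {"commands": [[[0,0,0,0,0,0.3,50],[0,0,0,0,0,0.25,50],[0,0,0,0,0,0.15,50],[0,0,0,0,0,0,50]]]}}

```text
time: 15.42
ee_pos: [0.465, 0.3067, 0.0912]
tcp_rot: [3.141, 0.001, -3.141]
force: [-2.8, -1.0, 3.5]
finger_gap: 0.704
gripper_force: 44.2
```

Request:
{"api": "servo_tool", "payload": {"commands": [[[0,0,0,0,0,0,65],[0,0,0,0,0,0,75],[0,0,0,0,0,0,85],[0,0,0,0,0,-0.6,85],[0,0,0,0,0,-0.9,85],[0,0,0,0,0,-0.9,85],[0,0,0,0,0,-0.9,85],[0,0,0,0,0,-0.7,85],[0,0,0,-0.5,-0.9,0,85],[0,0,0,-0.5,-0.9,0,85],[0,0,0,-0.5,-0.9,0,85],[0,0,0,0,0,0,85]]]}}

```text
time: 16.92
ee_pos: [0.5112, 0.2242, 0.2117]
tcp_rot: [3.141, 0.002, 3.139]
force: [-0.9, 0.5, -0.3]
finger_gap: 0.996
gripper_force: 0.0
```

Run:
```python
from h import *
T=tool();im=snapshot('wrist');cv2.imwrite('pics/w4.png',im[:,:,::-1]);np.save('pics/w4T.npy',T);print(T[:3,3].round(4))
```

```text
[0.5112 0.2242 0.2117]
```

View pics/w4.png

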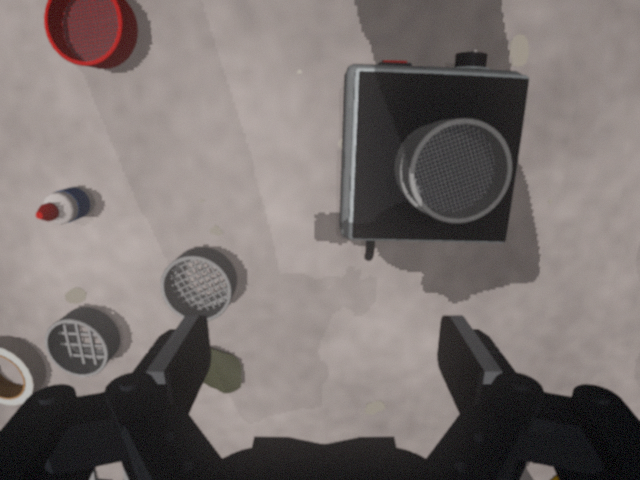

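Fine sieve sits level in the pan, rim centre (460.5,170); medium rim centre (197.5,287); coarse (78,346).

Run:
```python
from h import *
T=np.load('pics/w4T.npy')
print(cast('wrist',[(460.5,170)],.115,T).round(4),cast('wrist',[(197.5,287),(79,345)],.035,T).round(4))
c=cast('wrist',[(409,170),(512,170)],.115,T);print(c,np.ptp(c,0))
```

```text
[[0.464  0.3071 0.115 ]] [[ 0.5747  0.114   0.035 ]
 [ 0.6353 -0.0077  0.035 ]]
[[0.46418242 0.27587935 0.115     ]
 [0.4637118  0.33902486 0.115     ]] [0.00047062 0.06314551 0.        ]
```

Request:
{"api": "servo_tool", "payload": {"commands": [[[0,0,0,-0.55,-0.9,0,85],[0,0,0,-0.55,-0.96,0.2,85],[0,0,0,-0.55,-0.96,0.6,85],[0,0,0,-0.54,-0.94,0.8,85],[0,0,0,0,0,0.9,85],[0,0,0,0,0,0.9,85],[0,0,0,0,0,0.9,85],[0,0,0,0,0,0.9,85],[0,0,0,0,0,0.7,85],[0,0,0,0,0,0.5,85],[0,0,0,0,0,0.3,85],[0,0,0,0,0,0,85]]]}}

```text
time: 18.48
ee_pos: [0.5754, 0.1131, 0.009]
tcp_rot: [3.142, -0.001, -3.141]
force: [-0.3, -0.8, 0.2]
finger_gap: 0.998
gripper_force: 0.0
```

Request:
{"api": "servo_tool", "payload": {"commands": [[[0,0,0,0,0,0,70],[0,0,0,0,0,0,60],[0,0,0,0,0,0,50],[0,0,0,0,0,0,50],[0,0,0,0,0,0,50],[0,0,0,0,0,-0.4,50],[0,0,0,0,0,-0.9,50],[0,0,0,0,0,-1,50],[0,0,0,0,0,-1,50],[0,0,0,0,0,-1,50],[0,0,0,0,0,-1,50],[0,0,0,0,0,-0.7,50]]]}}

```text
time: 19.98
ee_pos: [0.5758, 0.1129, 0.1909]
tcp_rot: [3.141, 0.001, -3.142]
force: [0.2, 0.5, -1.0]
finger_gap: 0.709
gripper_force: 43.7
```

Request:
{"api": "servo_tool", "payload": {"commands": [[[0,0,0,0.5,0.8,0,50],[0,0,0,0.53,0.95,0,50],[0,0,0,0.53,0.95,0,50],[0,0,0,0.53,0.95,0,50],[0,0,0,0.53,0.95,0,50],[0,0,0,0.53,0.95,0,50],[0,0,0,0.4,0.7,0,50],[0,0,0,0.17,0.22,0,50],[0,0,0,0,0,0.5,50],[0,0,0,0,0,0.7,50],[0,0,0,0,0,0.5,50],[0,0,0,0,0,0,50]]]}}

```text
time: 21.48
ee_pos: [0.463, 0.3055, 0.1358]
tcp_rot: [-3.139, -0.004, 3.141]
force: [0.7, 0.1, -0.8]
finger_gap: 0.708
gripper_force: 43.7
```

Request:
{"api": "servo_tool", "payload": {"commands": [[[0,0,0,0,0,0.3,50],[0,0,0,0,0,0.25,50],[0,0,0,0,0,0.13,50],[0,0,0,0,0,0,50]]]}}

```text
time: 21.98
ee_pos: [0.4643, 0.3069, 0.119]
tcp_rot: [3.142, 0.001, -3.141]
force: [-2.3, -1.2, 3.0]
finger_gap: 0.704
gripper_force: 44.1
```

Request:
{"api": "servo_tool", "payload": {"commands": [[[0,0,0,0,0,0,65],[0,0,0,0,0,0,75],[0,0,0,0,0,0,85],[0,0,0,0,0,-0.6,85],[0,0,0,0,0,-0.9,85],[0,0,0,0,0,-0.9,85],[0,0,0,0,0,-0.9,85],[0,0,0,-0.5,-0.9,0,85],[0,0,0,-0.5,-0.9,0,85],[0,0,0,-0.5,-0.9,0,85],[0,0,0,0,0,0,85]]]}}

```text
time: 23.35
ee_pos: [0.5103, 0.2244, 0.2183]
tcp_rot: [3.141, 0.002, 3.139]
force: [0.6, 1.1, -0.1]
finger_gap: 0.996
gripper_force: 0.0
```

Run:
```python
from h import *
T=tool();im=snapshot('wrist');cv2.imwrite('pics/w5.png',im[:,:,::-1]);np.save('pics/w5T.npy',T);print(T[:3,3].round(4))
```

```text
[0.5103 0.2244 0.2183]
```

View pics/w5.png

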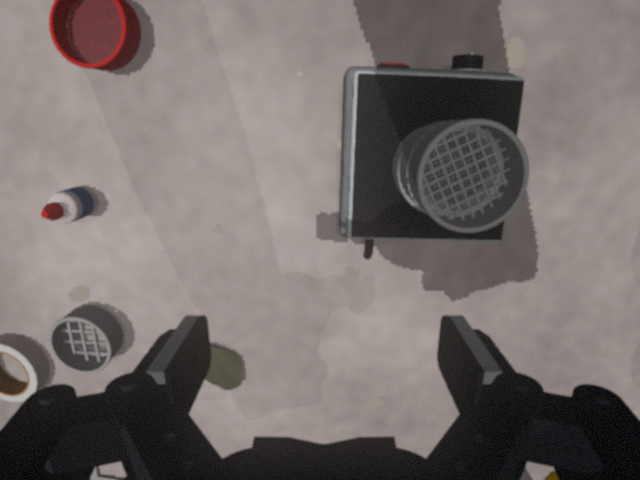

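Medium sieve is seated, rim centre (471.5,175); coarse rim centre (81,343).

Run:
```python
from h import *
T=np.load('pics/w5T.npy')
print(cast('wrist',[(471.5,175)],.143,T).round(4),cast('wrist',[(81,343)],.035,T).round(4))
```

```text
[[0.4632 0.3065 0.143 ]] [[ 0.6362 -0.0096  0.035 ]]
```

Request:
{"api": "servo_tool", "payload": {"commands": [[[0,0,0,-0.5,-0.9,0,85],[0,0,0,-0.53,-1,0,85],[0,0,0,-0.53,-1,0,85],[0,0,0,-0.53,-1,0,85],[0,0,0,-0.53,-1,0,85],[0,0,0,-0.53,-1,0.2,85],[0,0,0,-0.53,-1,0.5,85],[0,0,0,-0.54,-0.96,0.8,85],[0,0,0,0,0,0.9,85],[0,0,0,0,0,0.9,85],[0,0,0,0,0,0.9,85],[0,0,0,0,0,0,85]]]}}

```text
time: 24.9
ee_pos: [0.6335, -0.0084, 0.0883]
tcp_rot: [3.14, -0.006, -3.14]
force: [-0.2, 0.1, 0.7]
finger_gap: 0.994
gripper_force: 0.0
```

Request:
{"api": "servo_tool", "payload": {"commands": [[[0,0,0,0,0,0.9,85],[0,0,0,0,0,0.8,85],[0,0,0,0,0,0.6,85],[0,0,0,0,0,0.42,85],[0,0,0,0,0,0,85],[0,0,0,0,0,0,70],[0,0,0,0,0,0,60],[0,0,0,0,0,0,50],[0,0,0,0,0,0,50],[0,0,0,0,0,0,50]]]}}

```text
time: 26.15
ee_pos: [0.637, -0.0101, 0.0111]
tcp_rot: [-3.141, 0.003, -3.142]
force: [-0.5, -0.7, 5.9]
finger_gap: 0.703
gripper_force: 46.1
```

Request:
{"api": "servo_tool", "payload": {"commands": [[[0,0,0,0,0,-0.4,50],[0,0,0,0,0,-0.9,50],[0,0,0,0,0,-1,50],[0,0,0,0,0,-1,50],[0,0,0,0,0,-1,50],[0,0,0,0,0,-1,50],[0,0,0,0,0,-1,50],[0,0,0,0.2,0.4,-0.7,50],[0,0,0,0.5,0.9,0,50],[0,0,0,0.5,0.9,0,50],[0,0,0,0.5,0.9,0,50],[0,0,0,0.5,0.9,0,50]]]}}

```text
time: 27.65
ee_pos: [0.5686, 0.111, 0.219]
tcp_rot: [3.141, -0.001, 3.142]
force: [-0.2, 0.6, -0.9]
finger_gap: 0.71
gripper_force: 45.5
```

Request:
{"api": "servo_tool", "payload": {"commands": [[[0,0,0,0.5,0.9,0,50],[0,0,0,0.5,0.9,0,50],[0,0,0,0.5,0.9,0,50],[0,0,0,0.5,0.9,0,50],[0,0,0,0.5,0.9,0,50],[0,0,0,0.5,0.9,0,50],[0,0,0,0.4,0.7,0,50],[0,0,0,0.18,0.46,0,50],[0,0,0,0,0,0,50],[0,0,0,0,0,0.7,50],[0,0,0,0,0,0.7,50],[0,0,0,0,0,0.3,50]]]}}

```text
time: 29.15
ee_pos: [0.4621, 0.3056, 0.1667]
tcp_rot: [-3.14, -0.002, 3.14]
force: [-0.2, 0.8, -0.1]
finger_gap: 0.706
gripper_force: 45.5
```

Request:
{"api": "servo_tool", "payload": {"commands": [[[0,0,0,0,0,0,50]]]}}

```text
time: 29.28
ee_pos: [0.4622, 0.3061, 0.1676]
tcp_rot: [-3.141, -0.001, 3.141]
force: [0.2, 0.2, -0.7]
finger_gap: 0.705
gripper_force: 45.5
```

Request:
{"api": "servo_tool", "payload": {"commands": [[[0,0,0,-0.03,0,0.3,50],[0,0,0,0,0,0.25,50],[0,0,0,0,0,0.15,50],[0,0,0,0,0,0,50]]]}}

```text
time: 29.78
ee_pos: [0.4632, 0.307, 0.1474]
tcp_rot: [3.141, 0.0, -3.141]
force: [0.3, 0.2, -1.0]
finger_gap: 0.708
gripper_force: 45.6
```

Request:
{"api": "servo_tool", "payload": {"commands": [[[0,0,0,0,0,0.05,50],[0,0,0,0,0,0,50]]]}}

```text
time: 30.02
ee_pos: [0.4635, 0.307, 0.147]
tcp_rot: [3.141, 0.001, -3.141]
force: [-0.9, -0.7, 4.6]
finger_gap: 0.711
gripper_force: 46.0
```

Request:
{"api": "servo_tool", "payload": {"commands": [[[0,0,0,0,0,0,65],[0,0,0,0,0,0,75],[0,0,0,0,0,0,85],[0,0,0,0,0,-0.6,85],[0,0,0,0,0,-0.9,85],[0,0,0,0,0,-0.9,85],[0,0,0,0,-0.6,-0.9,85],[0,0,0,0,-0.9,0,85],[0,0,0,0,-0.9,0,85],[0,0,0,0,-0.9,0,85],[0,0,0,0,0,0,85]]]}}

```text
time: 31.4
ee_pos: [0.4637, 0.2068, 0.2465]
tcp_rot: [3.141, 0.002, 3.139]
force: [0.5, -0.1, -0.0]
finger_gap: 0.994
gripper_force: 0.0
```

Run:
```python
from h import *
T=tool();im=snapshot('wrist');cv2.imwrite('pics/w6.png',im[:,:,::-1]);np.save('pics/w6T.npy',T);print(T[:3,3].round(4))
```

```text
[0.4637 0.2068 0.2465]
```

View pics/w6.png

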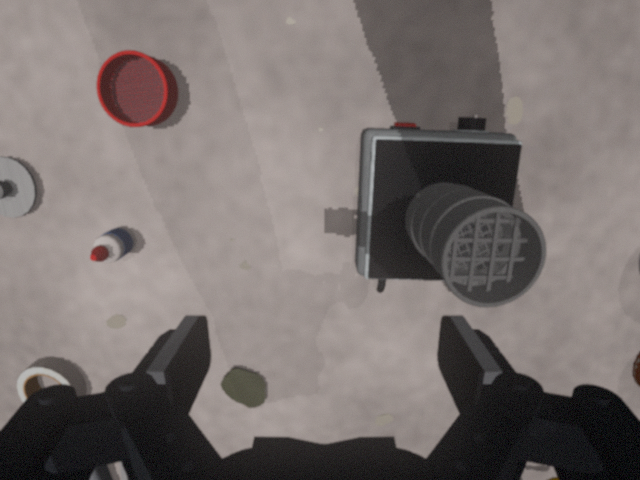

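Coarse is seated, rim centre (493.5,256); tape, glue and sherd unmoved.

Run:
```python
from h import *
T=np.load('pics/w6T.npy')
print(cast('wrist',[(493.5,256)],.171,T).round(4))
```

```text
[[0.4639 0.3072 0.171 ]]
```

Request:
{"api": "servo_tool", "payload": {"commands": [[[0,0,0,0.1,-0.8,0,60],[0,0,0,0.1,-1,0,50],[0,0,0,0.1,-1,0,45],[0,0,0,0.1,-1,0,45],[0,0,0,0.1,-1,0,45],[0,0,0,0.07,-1,0,45],[0,0,0,0,-1,0,45],[0,0,0,0,-1,0,45],[0,0,0,0,-1,0,45],[0,0,0,0,-0.95,0.3,45],[0,0,0,0,-0.6,0.7,45],[0,0,0,0,-0.24,0.9,45]]]}}

```text
time: 32.95
ee_pos: [0.4475, -0.1104, 0.1885]
tcp_rot: [-3.141, 0.003, 3.141]
force: [0.1, -0.2, 0.2]
finger_gap: 0.528
gripper_force: 0.0
```

Request:
{"api": "servo_tool", "payload": {"commands": [[[0,0,0,0,0,0.9,45],[0,0,0,0,0,0.9,45],[0,0,0,0,0,0.9,45],[0,0,0,0,0,0.9,45],[0,0,0,0,0,0.8,45],[0,0,0,0,0,0.5,45],[0,0,0,0,0,0,45]]]}}

```text
time: 33.83
ee_pos: [0.4456, -0.109, 0.0399]
tcp_rot: [3.141, -0.002, -3.141]
force: [0.2, -0.9, 0.2]
finger_gap: 0.527
gripper_force: 0.0
```

Request:
{"api": "servo_tool", "payload": {"commands": [[[0,0,0,0,0,0.4,45],[0,0,0,0,0,0.4,45],[0,0,0,0,0,0,45],[0,0,0,0,0,0,30],[0,0,0,0,0,0,20],[0,0,0,0,0,0,8],[0,0,0,0,0,0,8],[0,0,0,0,0,0,8]]], "grip_force": 40}}

```text
time: 34.83
ee_pos: [0.4467, -0.1101, 0.0175]
tcp_rot: [-3.141, 0.001, -3.141]
force: [-0.3, 0.5, 3.1]
finger_gap: 0.185
gripper_force: 39.2
```

Request:
{"api": "servo_tool", "payload": {"commands": [[[0,0,0,0,0,-0.4,8],[0,0,0,0,0,-0.9,8],[0,0,0,0,0,-1,8],[0,0,0,0,0,-1,8],[0,0,0,0,0,-1,8],[0,0,0,0,0,-1,8],[0,0,0,0,0,-1,8],[0,0,0,0,0.4,-0.8,8],[0,0,0,-0.1,0.8,-0.4,8],[0,0,0,-0.1,0.9,0,8],[0,0,0,-0.1,0.9,0,8],[0,0,0,-0.1,0.9,0,8]]]}}

```text
time: 36.33
ee_pos: [0.4578, 0.0082, 0.242]
tcp_rot: [3.141, -0.0, -3.142]
force: [0.4, -0.8, -2.2]
finger_gap: 0.186
gripper_force: 39.1
```

Request:
{"api": "servo_tool", "payload": {"commands": [[[0,0,0,-0.1,0.9,0,8],[0,0,0,-0.07,0.9,0,8],[0,0,0,0,0.9,0,8],[0,0,0,0,0.9,0,8],[0,0,0,0,0.9,0,8],[0,0,0,0,0.9,0,8],[0,0,0,0,0.9,0,8],[0,0,0,0,0.9,0,8],[0,0,0,0,0.9,0,8],[0,0,0,0,0.9,0,8],[0,0,0,0,0.6,0,8],[0,0,0,0,0.4,0,8]]]}}

```text
time: 37.83
ee_pos: [0.463, 0.3078, 0.2417]
tcp_rot: [-3.141, -0.001, -3.141]
force: [-0.0, -0.1, -0.3]
finger_gap: 0.184
gripper_force: 39.1
```

Request:
{"api": "servo_tool", "payload": {"commands": [[[0,0,0,0,0,0,8],[0,0,0,0,0,0.4,8],[0,0,0,0,0,0.6,8],[0,0,0,0,0,0.3,8],[0,0,0,0,0,0,8]]]}}

```text
time: 38.45
ee_pos: [0.4625, 0.3064, 0.2015]
tcp_rot: [-3.14, -0.002, 3.141]
force: [0.4, 0.1, 0.3]
finger_gap: 0.183
gripper_force: 39.1
```

Run:
```python
from h import *
cv2.imwrite('pics/s1.png',cv2.resize(snapshot('side')[80:230,190:390],(800,600))[:,:,::-1])
```

View pics/s1.png

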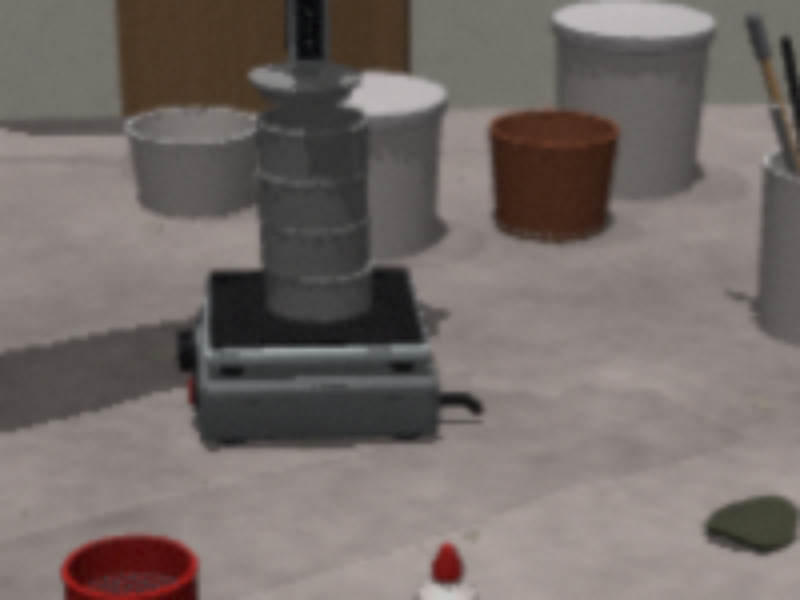

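The stack stands straight; the held lid's centre (305,75) sits about 4 mm to the left (−x) of the stack axis (312), so I'll shift it +x before lowering.

Request:
{"api": "servo_tool", "payload": {"commands": [[[0,0,0,-0.12,0,0,8],[0,0,0,0,0,0.25,8],[0,0,0,0,0,0.2,8],[0,0,0,0,0,0.1,8],[0,0,0,0,0,0.08,8],[0,0,0,0,0,0,8]]]}}

```text
time: 39.25
ee_pos: [0.4666, 0.3072, 0.1836]
tcp_rot: [-3.141, -0.0, -3.141]
force: [-0.7, -0.2, -0.2]
finger_gap: 0.184
gripper_force: 39.1
```

Request:
{"api": "servo_tool", "payload": {"commands": [[[0,0,0,0,0,0.05,8],[0,0,0,0,0,0.03,8],[0,0,0,0,0,0,8]]]}}

```text
time: 39.62
ee_pos: [0.4668, 0.3073, 0.1816]
tcp_rot: [3.142, 0.0, -3.141]
force: [1.7, 0.3, -0.7]
finger_gap: 0.185
gripper_force: 39.1
```

Request:
{"api": "servo_tool", "payload": {"commands": [[[0,0,0,0,0,0.04,8],[0,0,0,0,0,0,8]]]}}

```text
time: 39.88
ee_pos: [0.4671, 0.3073, 0.1814]
tcp_rot: [3.141, 0.002, -3.141]
force: [-0.6, -0.5, 4.4]
finger_gap: 0.187
gripper_force: 39.5
```

Contact at the expected height. Release, retreat straight up, then aside, and check.

Request:
{"api": "servo_tool", "payload": {"commands": [[[0,0,0,0,0,0,22],[0,0,0,0,0,0,32],[0,0,0,0,0,0,45],[0,0,0,0,0,0,45],[0,0,0,0,0,-0.5,45],[0,0,0,0,0,-0.9,45],[0,0,0,0,0,-0.9,45],[0,0,0,0,-0.6,0,45],[0,0,0,0,-1,0,45],[0,0,0,0,-1,0,45],[0,0,0,0,-1,0,45],[0,0,0,0,0,0,45]]]}}

```text
time: 41.38
ee_pos: [0.4664, 0.1968, 0.2487]
tcp_rot: [-3.141, -0.001, 3.138]
force: [-0.5, 0.6, 0.2]
finger_gap: 0.528
gripper_force: 0.0
```

Run:
```python
from h import *
T=tool();w=snapshot('wrist');np.save('pics/w7T.npy',T);print(T[:3,3].round(4))
a=cv2.resize(snapshot('side')[70:190,210:330],(400,400),interpolation=cv2.INTER_CUBIC)
b=cv2.resize(snapshot('scene')[50:230,380:560],(400,400),interpolation=cv2.INTER_CUBIC)
cv2.imwrite('pics/f.png',np.hstack([a,b])[:,:,::-1]);cv2.imwrite('pics/w7.png',w[:,:,::-1])
```

```text
[0.4664 0.1968 0.2487]
```

View pics/f.png

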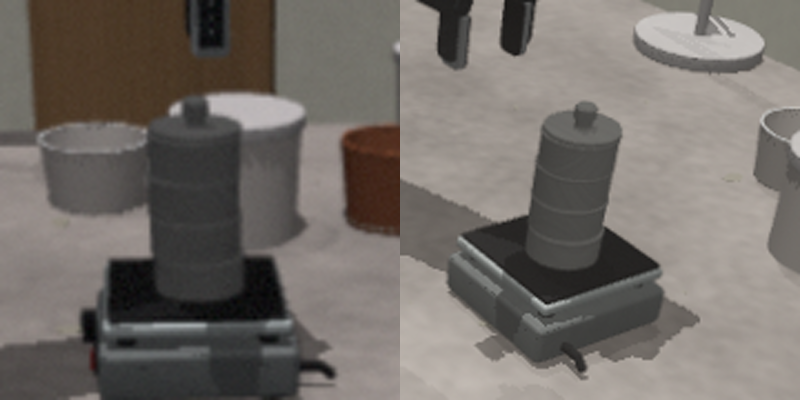

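View pics/w7.png

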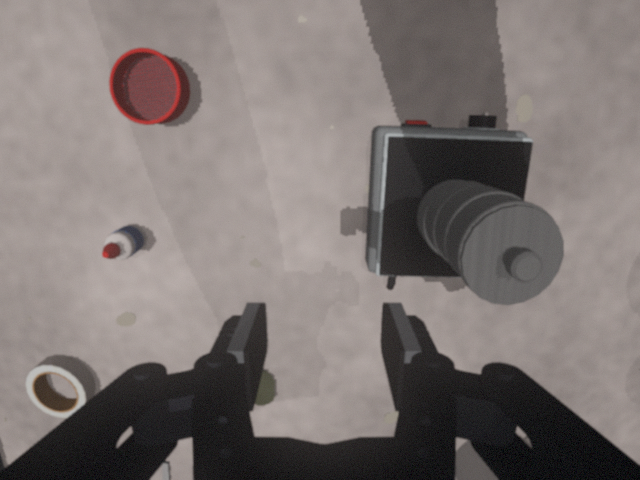

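Both outside views show all five parts flush, with no gaps, and the lid level with its knob up. In the wrist view the lid is centred at (511,252) and the gripper is clear, so I'm handing in.

```bash
python3 -c "
from bench import *
print(close_job())"
```

```text
the job is handed in; nothing more can be done
None
```

The sieve set is stacked on the mat and handed in at about 41 s of the 120 s: pan, fine, medium and coarse sieves, then the lid knob up. The last pictures show every part flush and level, but no verdict came back.

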